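Close the inlaid wooden boxes with their lids

ROBOT

A 6-joint arm with a two-finger parallel gripper is mounted at the origin on the work surface. World frame = base frame: x ahead of the robot, y to its left, z up, the work surface at z = 0. Lengths are in m, angles in rad, forces in N, time in s.
With the tool pointing down it reaches from about 0.35 to 0.975 m from the base axis. Payload 4.9 kg.
Tool frame: the origin (TCP) lies on the front face of the gripper's body, between the roots of the fingers; the fingertips stand ctrl.tip_extent ahead of it and the grasp point (between the pads) lies 54 mm ahead of it (ctrl.tip_extent is the distance from the TCP to the fingertips, in m); z points along the fingers, y is the line along which they close (so a half turn about z gives the same grasp; the last joint's range is limited). The gripper opens to 85 mm and grips with 20 to 120 N. Pads are 22 mm wide; open, the fingers measure 114 mm over their backs; the gripper's body (76 mm by 85 mm) begins 54 mm behind the grasp point. The pads swing forward as they close: fully open they stand 13 mm farther back than shut.
Start: joints at [-1.328, 0.053, 1.613, -0, 1.476, -0.119], TCP at [0.221, -0.585, 0.304] pointing down, gripper open.
Joint ranges: [-3.01, 3.01], [-1.01, 2.22], [0.06, 2.58], [-1.02, 4.17], [0.09, 2.62], [-3.14, 3.14]. Speed limits (rad/s): [2.57, 2.57, 3.14, 3.14, 3.14, 3.14].

INTERFACE

Orientations are given as a rotation vector (axis times angle).
In Python, from station import ctrl gives the robot as it stands.
- The arm moves only by the tool apply_moves, never from a script. Its argument "rows" is one flat list of numbers, 6 for each row, row after row: the shift along the tool's x, y, z normalised to -1 to 1, where 1 is 0.6 m, then the turn, a rotation vector about the tool's x, y, z normalised to -1 to 1, where 1 is 90 degrees. A call has 1 to 20 rows; each row is the pose to reach, as a shift and turn from the pose commanded when the call began, along the tool's axes at that moment; what a row does not reach only later rows make up. A row lasts 1/10 s, in which the tool goes at most 50 mm and 8.59 degrees, less where a joint would pass 70% of its speed; a pose out of reach is approached as far as the arm can. A call with a number of a shift or a turn outside -1 to 1 is refused whole. A call with a gripper value outside its range is refused whole. "grip" is the opening, from 0 (shut) to 1 (fully open), set as the call begins (left out, the last holds). The fingers move at their own pace and stop on an object; "grip_force" is the grip in N (left out, the last holds). Time passes only in rows, so rows that repeat a pose let the fingers close. It gives the time, the measured TCP pose, the force, the opening and the grip force at its end, in the units of the state.
- ctrl.get_obs(): the state, without advancing time (a new reading comes with each control period).
- ctrl.get_image(name): name is "scene" or "side" or "wrist"; returns (picture, depth): 420x560x3 uint8, blue, green, red; 420x560 float32, m along the optical axis (not along the pixel's ray), 0 where there is no reading.
- ctrl.camera_model(name): a dict with "mtx" (3x3 intrinsics, pixels), "k1" (the pictures are not rectified: a ray, as slopes to the right and down, at radius r is drawn at 1 + k1 r^2 times it, then the intrinsics apply), "R" (3x3) and "t" (3): a world point X has camera coordinates R X + t; the wrist camera has in their place "tool_from_camera" (4x4, takes a point from camera to tool coordinates, whose origin is the TCP and whose axes are the flange's). Camera axes: x right, y down, z forward; pixel columns grow to the right and rows downward; lengths in m; the calibration is good to about 2 mm. A picture is of the moment at which its call begins: read the wrist's pose just before it. camera_model takes no time and is no camera call.
- ctrl.finish_job(): hands the job in; it is judged then, once.
The state is a dict: "t": time; "q": joint angles; "dq": joint speeds; "effort": joint torques, N m; "tool_pos": TCP position; "tool_rot": TCP orientation; "contact_force": force on the tool from outside, world axes, zero at the start; "wrist_torque": the same for the moment, N m; "opening": finger opening in m; "grip_force": force on a finger pad.
Only numpy, scipy, OpenCV 4.12 (cv2) and the standard library are available. Lean on these libraries where they do the work, as an engineer would, in place of code of your own. Each camera call takes 0.05 s, during which the arm holds its last target. There are 200 camera calls.

TASK

Close the four open wooden boxes: pick out their lids by shape and size and put each one, one after another, on the box it fits, seated flat on the rim with its boss inside, the square lid with its sides in line with its box. Leave the boxes standing where they are, and leave the six-sided lid, whose box is not here, where it lies.

Things in the scene. Friction and masses are not known exactly. Their poses are not given: they have to be found in the camera images.
- lid_small_knob (a point): The small round lid, brown with pale inlaid rings, plate 68 mm in diameter, boss 34 mm in diameter, 40 g. Loose, knob up, 50 mm high in all: boss underneath 6 mm, plate 8 mm, upright round pale knob 22 mm in diameter, 36 mm tall. Point: middle of the knob, on the lid's axis, z up, 32 mm above the underside, 18 mm above the plate's top. Seated, it is 71 mm above the box's underside. 
- lid_medium_knob (a point): The medium round lid, brown with pale inlaid rings, plate 88 mm in diameter, boss 54 mm in diameter, 60 g. Loose, knob up, 50 mm high in all: boss underneath 6 mm, plate 8 mm, upright round pale knob 22 mm in diameter, 36 mm tall. Point: middle of the knob, on the lid's axis, z up, 32 mm above the underside, 18 mm above the plate's top. Seated, it is 71 mm above the box's underside. 
- lid_large_knob (a point): The large round lid, brown with pale inlaid rings, plate 108 mm in diameter, boss 74 mm in diameter, 90 g. Loose, knob up, 50 mm high in all: boss underneath 6 mm, plate 8 mm, upright round pale knob 22 mm in diameter, 36 mm tall. Point: middle of the knob, on the lid's axis, z up, 32 mm above the underside, 18 mm above the plate's top. Seated, it is 71 mm above the box's underside. 
- lid_square_knob (a point): The square lid, brown with pale inlaid squares, plate 80 by 80 mm, boss 46 by 46 mm, 70 g. Loose, knob up, 50 mm high in all: boss underneath 6 mm, plate 8 mm, upright round pale knob 22 mm in diameter, 36 mm tall. Point: middle of the knob, on the lid's axis, z up, 32 mm above the underside, 18 mm above the plate's top. Seated, it is 71 mm above the box's underside. x and y run parallel to the plate's sides.
- box_small: The small round box, 64 mm in outside and 52 mm in inside diameter, 45 mm high, walls 6 mm thick, open at the top, brown wood with a pale band around it, standing loose and upright on the bench. Origin: centre of its underside, z up. 
- box_medium: The medium round box, 84 mm in outside and 72 mm in inside diameter, 45 mm high, walls 6 mm thick, open at the top, brown wood with a pale band around it, standing loose and upright on the bench. Origin: centre of its underside, z up. 
- box_large: The large round box, 104 mm in outside and 92 mm in inside diameter, 45 mm high, walls 6 mm thick, open at the top, brown wood with a pale band around it, standing loose and upright on the bench. Origin: centre of its underside, z up. 
- box_square: The square box, 76 by 76 mm outside and 64 by 64 mm inside, 45 mm high, walls 6 mm thick, open at the top, brown wood with a pale band around it, standing loose and upright on the bench. Origin: centre of its underside, z up. x and y run parallel to its sides.
- lid_hexagon_knob (a point): The six-sided lid, 100 mm across its corners, brown with pale inlay; its box is not here and it stays where it lies. Loose, knob up, 50 mm high in all: boss underneath 6 mm, plate 8 mm, upright round pale knob 22 mm in diameter, 36 mm tall. Point: middle of the knob, on the lid's axis, z up, 32 mm above the underside, 18 mm above the plate's top. 
There are look-alikes about, which are no part of the job. What is shaped like the part that bears lid_small_knob but blue is not meant.

How it is judged:
At the end, for the whole second after the job is handed in: Each of the four lids rests level on its own box (within 12 mm of its axis, 4 mm of seated height, 0.08 rad of upright), the square one within 0.26 rad of its box's sides; boxes within 40 mm of their starts; the six-sided lid flat, within 30 mm of its start; all at rest (horizontal distance between lid_small_knob and box_small below 0.012 m and z of lid_small_knob in the frame of box_small between 0.067 and 0.075 m and angle between each of lid_small_knob, box_small, lid_medium_knob, box_medium, lid_large_knob, box_large, lid_square_knob, box_square's own z axis and vertical below 0.08 rad and linear speed of each of lid_small, box_small, lid_medium, box_medium, lid_large, box_large, lid_square, box_square, lid_hexagon below 0.02 m/s and distance of each of box_small, box_medium, box_large, box_square from where it was at the start of the episode below 0.04 m and horizontal distance between lid_medium_knob and box_medium below 0.012 m and z of lid_medium_knob in the frame of box_medium between 0.067 and 0.075 m and horizontal distance between lid_large_knob and box_large below 0.012 m and z of lid_large_knob in the frame of box_large between 0.067 and 0.075 m and horizontal distance between lid_square_knob and box_square below 0.012 m and z of lid_square_knob in the frame of box_square between 0.067 and 0.075 m and (angle between the x axis of lid_square_knob and the x axis of box_square, either way round below 0.26 rad or angle between the x axis of lid_square_knob and the y axis of box_square, either way round below 0.26 rad) and distance of lid_hexagon_knob from where it was at the start of the episode below 0.03 m and angle between lid_hexagon_knob's own z axis and vertical below 0.15 rad); the robot touches nothing.
It also fails if it takes over 109 s, if anything falls off the work surface, if the arm or the gripper's body presses on something with over 40 N, if the wrist force passes 120 N, or if a joint passes its speed limit or range.

## Working session

There is one attempt and no reset: what is moved stays moved. The work goes in short steps, Python scripts to look and compute and a tool call to move; the robot and the scene stay as the last step left them, time stands still between calls to the robot, and variables do not carry over. Pictures are saved under pics/ and viewed, at most 14 in all, crops included, and the job is handed in when it is done.

Besides the shell and the picture viewer there is one more tool, called after "Call:" by a JSON object that holds its "method" and its "body", one argument or row to a line. apply_moves: Moves the arm, as the interface text tells. Its arguments: {"type":"object","properties":{"rows":{"type":"array","items":{"type":"number"}},"grip":{"type":"number"},"grip_force":{"type":"number"}},"required":["rows"]}

```bash
mkdir -p pics; ls
python3 - <<'E'
from station import ctrl
import cv2,numpy as np
print(ctrl.get_obs()); print(ctrl.tip_extent)
for n in ["scene","side","wrist"]:
    im,d=ctrl.get_image(n); cv2.imwrite(f"pics/{n}0.png",im); np.save(f"pics/{n}0.npy",d); print(n,ctrl.camera_model(n))
E
```

```text
pics
{'t': 0.0, 'q': array([-1.32800506e+00,  5.33521720e-02,  1.61431746e+00, -3.02691194e-05,
        1.47601018e+00, -1.18992262e-01]), 'dq': array([ 0.00038264, -0.00144984, -0.00035271,  0.00019394,  0.00100263,
        0.00037591]), 'effort': array([ 1.26420699e-03, -3.93676829e+01, -3.70177102e+01, -6.37588840e-06,
        6.99996526e-03,  1.90114953e-06]), 'tool_pos': array([ 0.22109561, -0.58406694,  0.30265177]), 'tool_rot': array([-3.08828516e+00, -5.64824105e-01,  2.49880062e-04]), 'contact_force': array([-0.38310351, -0.89801937, -0.22708713]), 'wrist_torque': array([-0.00195296, -0.04643469, -0.02048725]), 'grip_force': 0.0, 'opening': 0.08552574952697674}
0.0726
scene {'mtx': array([[511.09882554,   0.        , 268.1213217 ],
       [  0.        , 511.09882554, 202.40776911],
       [  0.        ,   0.        ,   1.        ]]), 'k1': -0.14703574213258586, 'R': array([[-0.67786298,  0.73517163,  0.0049455 ],
       [ 0.63635739,  0.59009375, -0.49682858],
       [-0.36817259, -0.3336346 , -0.8678346 ]]), 't': array([ 0.31606353, -0.26817313,  1.77583351])}
side {'mtx': 
[... 243 characters left out ...]
 [-0.05202146,  0.53844609, -0.84105266],
       [ 0.09434032, -0.83577691, -0.54090374]]), 't': array([0.44797953, 0.06895011, 1.13286977])}
wrist {'mtx': array([[346.60219818,   0.        , 276.90508861],
       [  0.        , 346.60219818, 210.21925963],
       [  0.        ,   0.        ,   1.        ]]), 'k1': -0.07128676736852058, 'tool_from_camera': array([[ 1.89560095e-04, -9.62702476e-01, -2.70562204e-01,
         6.94615356e-02],
       [ 9.99999964e-01,  1.31459766e-04,  2.32861223e-04,
         1.37959777e-04],
       [-1.88608032e-04, -2.70562239e-01,  9.62702467e-01,
        -6.97710486e-02],
       [ 0.00000000e+00,  0.00000000e+00,  0.00000000e+00,
         1.00000000e+00]])}
```

View pics/scene0.png

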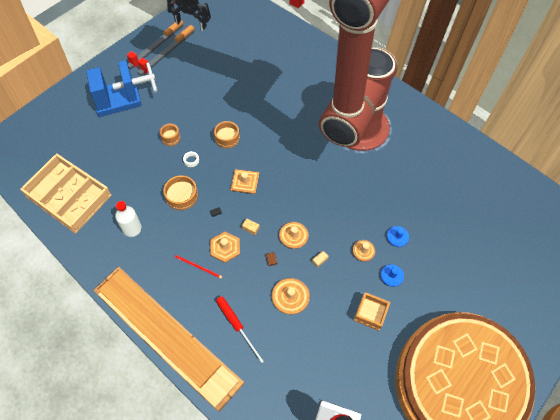

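View pics/side0.png

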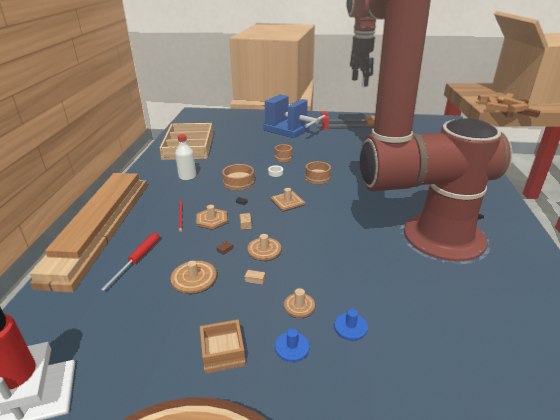

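The scene shows these warm-brown candidates:
- Boxes: small (169,133), medium (226,133), large (180,192) and square (372,311).
- Lids: square (245,180), hexagon (225,246, leave), medium (293,235), large (290,296) and small (363,250).
- Look-alikes: blue lids at (398,236) and (392,274), and a white ring at (191,159).

Next I measure them.

```bash
cat > h.py <<'E'
from station import ctrl
import cv2,numpy as np
from scipy.spatial.transform import Rotation as Ro
def pose(cam,obs=None):
    m=ctrl.camera_model(cam)
    if cam!="wrist": return m,m["R"].T,-m["R"].T@m["t"]
    T=np.eye(4);T[:3,:3]=Ro.from_rotvec(obs["tool_rot"]).as_matrix();T[:3,3]=obs["tool_pos"]
    T=T@m["tool_from_camera"]; return m,T[:3,:3],T[:3,3]
def slopes(m,px):
    px=np.asarray(px,float).reshape(-1,1,2)
    return cv2.undistortPoints(px,m["mtx"],np.array([m["k1"],0,0,0,0]))[:,0]
def onplane(cam,px,z,obs=None):
    m,R,c=pose(cam,obs); s=slopes(m,px); d=np.c_[s,np.ones(len(s))]@R.T
    return c+d*((z-c[2])/d[:,2])[:,None]
def cloud(cam,dep,obs=None):
    m,R,c=pose(cam,obs); v,u=np.mgrid[:420,:560]
    s=slopes(m,np.c_[u.ravel(),v.ravel()]); P=(np.c_[s,np.ones(len(s))]*dep.reshape(-1,1))@R.T+c
    return P.reshape(420,560,3)
def warm(im):
    h=cv2.cvtColor(im,cv2.COLOR_BGR2HSV); return cv2.inRange(h,(5,50,60),(28,255,255))
E
python3 - <<'E'
from h import *
im=cv2.imread("pics/scene0.png");d=np.load("pics/scene0.npy")
P=cloud("scene",d); M=warm(im)
n,L,st,c=cv2.connectedComponentsWithStats(M)
for name,z,p in [("bS",.045,(169,133)),("bM",.045,(226,133)),("bL",.045,(180,192)),("bQ",.045,(372,311)),("lQ",.014,(245,180)),("lH",.014,(225,246)),("lM",.014,(293,235)),("lL",.014,(290,296)),("lS",.014,(363,250))]:
    lab=min(range(1,n),key=lambda i:np.hypot(*(c[i]-p))+(100 if st[i,4]<60 else 0))
    m=(L==lab)
    m=m&(P[...,2]>(.033 if z>.03 else -.01)) & (P[...,2]<z+.06)
    v,u=np.nonzero(m); W=onplane("scene",np.c_[u,v],z)[:,:2].astype(np.float32)
    sel=np.abs(P[m][:,2]-z)<.008; D=P[m][sel]
    (cx,cy),r=cv2.minEnclosingCircle(W)
    rect=cv2.minAreaRect(W)
    (dx,dy),dr=cv2.minEnclosingCircle(D[:,:2].astype(np.float32))
    kn=P[m][P[m][:,2]>.04]
    print(name,st[lab,4],"circ %.4f %.4f d%.4f"%(cx,cy,2*r),"depth %.4f %.4f d%.4f z%.4f"%(dx,dy,2*dr,np.median(D[:,2])),"rect",np.round(rect[0],4),np.round(rect[1],3),round(rect[2],1),"knob",kn[:,:2].mean(0).round(4) if z<.03 and len(kn) else "","reach %.3f"%np.hypot(cx,cy))
E
```

```text
bS 366 circ 0.4870 -0.4341 d0.0693 depth 0.4820 -0.4380 d0.0689 z0.0423 rect [ 0.4869 -0.4345] [0.067 0.061] 69.9 knob  reach 0.652
bM 577 circ 0.3567 -0.2935 d0.0943 depth 0.3490 -0.2942 d0.0935 z0.0435 rect [ 0.357 -0.293] [0.093 0.081] 44.5 knob  reach 0.462
bL 965 circ 0.6169 -0.2377 d0.1138 depth 0.6131 -0.2410 d0.1115 z0.0433 rect [ 0.616  -0.2384] [0.11  0.103] 59.5 knob  reach 0.661
bQ 887 circ 0.5146 0.4395 d0.1072 depth 0.5141 0.4392 d0.1059 z0.0444 rect [0.5151 0.4399] [0.082 0.075] 19.5 knob  reach 0.677
lQ 569 circ 0.4418 -0.1266 d0.1126 depth 0.4387 -0.1276 d0.1110 z0.0143 rect [ 0.4415 -0.1267] [0.084 0.083] 33.7 knob [ 0.44   -0.1248] reach 0.460
lH 712 circ 0.6482 -0.0095 d0.1016 depth 0.6473 -0.0083 d0.0995 z0.0144 rect [ 0.6497 -0.0092] [0.099 0.088] 44.2 knob [ 0.6485 -0.0085] reach 0.648
lM 630 circ 0.4788 0.1153 d0.0910 depth 0.4774 0.1166 d0.0899 z0.0144 rect [0.479  0.1163] [0.088 0.088] 42.7 knob [0.4787 0.1164] reach 0.493
lL 1101 circ 0.6302 0.2370 d0.1105 depth 0.6286 0.2370 d0.1104 z0.0145 rect [0.6301 0.237 ] [0.107 0.107] 86.3 knob [0.6309 0.2378] reach 0.673
lS 381 circ 0.3747 0.3044 d0.0702 depth 0.3732 0.3064 d0.0737 z0.0138 rect [0.3741 0.3046] [0.067 0.064] 38.2 knob [0.3757 0.3059] reach 0.483
```

The measured sizes match the descriptions. Next is a closer wrist view over the box group, which also serves as the check crop.

```bash
cat >> h.py <<'E'
def go(x,y,z,yaw=None):
    "print shift and turn numbers to world TCP x,y,z; yaw = change of world yaw, rad"
    o=ctrl.get_obs(); R=Ro.from_rotvec(o["tool_rot"]).as_matrix()
    s=R.T@(np.array([x,y,z])-o["tool_pos"])/.6
    print("t %.1f"%o["t"],"dist %.3f"%(np.linalg.norm(s)*.6),"shift",s.round(4), "turn z",None if yaw is None else round(-yaw/(np.pi/2),3),"tool z",R[:,2].round(3),"x",R[:,0].round(3))
E
python3 - <<'E'
from h import *
go(.48,-.29,.38)
E
```

```text
t 0.1 dist 0.399 shift [ 0.5771 -0.306  -0.1279] turn z None tool z [-0.     0.002 -1.   ] x [0.935 0.354 0.   ]
```

Call:
{"method": "apply_moves", "body": {
  "rows": [0.577, -0.306, -0.128, 0, 0, 0, 0.577, -0.306, -0.128, 0, 0, 0, 0.577, -0.306, -0.128, 0, 0, 0, 0.577, -0.306, -0.128, 0, 0, 0, 0.577, -0.306, -0.128, 0, 0, 0, 0.577, -0.306, -0.128, 0, 0, 0, 0.577, -0.306, -0.128, 0, 0, 0, 0.577, -0.306, -0.128, 0, 0, 0, 0.577, -0.306, -0.128, 0, 0, 0, 0.577, -0.306, -0.128, 0, 0, 0, 0.577, -0.306, -0.128, 0, 0, 0, 0.577, -0.306, -0.128, 0, 0, 0],
  "grip": 0.6
}}

```text
t: 1.35
tool_pos: [0.4791, -0.2913, 0.3799]
tool_rot: [-3.09, -0.562, 0.002]
contact_force: [-0.4, -0.1, 0.1]
opening: 0.0512
grip_force: 0.0
```

Run:
```python
from h import *
o=ctrl.get_obs();im,d=ctrl.get_image("wrist");cv2.imwrite("pics/w1.png",im);np.savez("pics/w1.npz",d=d,p=o["tool_pos"],r=o["tool_rot"])
print(o["tool_pos"],o["dq"].round(3),o["q"].round(2));go(.52,.29,.38)
```

```text
[ 0.4791157  -0.29128788  0.3799297 ] [-0.004  0.001 -0.003  0.002 -0.001  0.002] [-0.68 -0.13  1.67 -0.    1.61  0.53]
t 1.4 dist 0.583 shift [ 4.047e-01 -8.830e-01  6.000e-04] turn z None tool z [-0.001  0.001 -1.   ] x [ 0.936  0.352 -0.001]
```

View pics/w1.png

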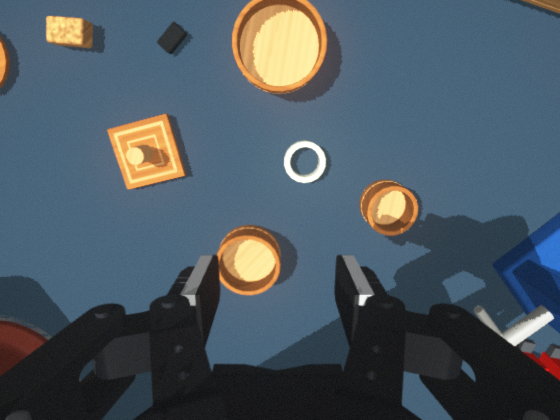

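This wrist view shows the square lid at (147,151), with the large box at (280,45), the medium box at (249,260) and the small box at (389,207), plus a white ring at (305,161). Now the other side.

Call:
{"method": "apply_moves", "body": {
  "rows": [0.405, -0.883, 0, 0, 0, 0, 0.405, -0.883, 0, 0, 0, 0, 0.405, -0.883, 0, 0, 0, 0, 0.405, -0.883, 0, 0, 0, 0, 0.405, -0.883, 0, 0, 0, 0, 0.405, -0.883, 0, 0, 0, 0, 0.405, -0.883, 0, 0, 0, 0, 0.405, -0.883, 0, 0, 0, 0, 0.405, -0.883, 0, 0, 0, 0, 0.405, -0.883, 0, 0, 0, 0, 0.405, -0.883, 0, 0, 0, 0, 0.405, -0.883, 0, 0, 0, 0, 0.405, -0.883, 0, 0, 0, 0, 0.405, -0.883, 0, 0, 0, 0, 0.405, -0.883, 0, 0, 0, 0]
}}

```text
t: 2.9
tool_pos: [0.5201, 0.2899, 0.3806]
tool_rot: [3.09, 0.562, -0.0]
contact_force: [-0.3, -0.7, -0.3]
opening: 0.0513
grip_force: 0.0
```

```bash
cat >> h.py <<'E'
def meas(f,items):
    "items: name, nominal xy, top z; depth band of the warm points gives the plate or rim outline"
    im=cv2.imread(f"pics/{f}.png");z=np.load(f"pics/{f}.npz");o=dict(tool_pos=z["p"],tool_rot=z["r"])
    P=cloud("wrist",z["d"],o);M=warm(im)>0
    for n,x,y,zt,rr in items:
        m=M&(np.hypot(P[...,0]-x,P[...,1]-y)<rr)&(np.abs(P[...,2]-zt)<.006)
        v,u=np.nonzero(m); Q=onplane("wrist",np.c_[u,v],zt,o)[:,:2].astype(np.float32)
        c,r=cv2.minEnclosingCircle(Q); b=cv2.minAreaRect(Q)
        k=M&(np.hypot(P[...,0]-x,P[...,1]-y)<.03)&(np.abs(P[...,2]-.05)<.006); v,u=np.nonzero(k); K=""
        if zt<.03 and len(u): K=cv2.minEnclosingCircle(onplane("wrist",np.c_[u,v],.05,o)[:,:2].astype(np.float32))
        print(n,len(Q),"circ",np.round(c,4),"d%.4f"%(2*r),"z%.4f"%np.median(P[m][:,2]),"rect",np.round(b[0],4),np.round(b[1],3),round(b[2],1),"knob",K)
E
python3 - <<'E'
from h import *
o=ctrl.get_obs();im,d=ctrl.get_image("wrist");cv2.imwrite("pics/w2.png",im);np.savez("pics/w2.npz",d=d,p=o["tool_pos"],r=o["tool_rot"])
print(o["tool_pos"],o["dq"].round(3),o["q"].round(2))
meas("w1",[("bS",.485,-.436,.045,.05),("bM",.353,-.294,.045,.065),("bL",.615,-.239,.045,.075),("lQ",.441,-.126,.014,.07)])
meas("w2",[("bQ",.515,.439,.045,.07),("lM",.479,.116,.014,.06),("lL",.63,.237,.014,.07),("lS",.375,.305,.014,.05)])
E
```

```text
[0.5201242  0.28985415 0.38055117] [-0.008 -0.008  0.002  0.004 -0.002  0.004] [ 0.38 -0.05  1.59 -0.    1.6   1.59]
bS 816 circ [ 0.4867 -0.4385] d0.0654 z0.0443 rect [ 0.4865 -0.4386] [0.064 0.063] 73.9 knob 
bM 896 circ [ 0.3565 -0.2971] d0.0842 z0.0443 rect [ 0.3572 -0.2987] [0.084 0.078] 24.4 knob 
bL 1468 circ [ 0.6153 -0.2422] d0.1042 z0.0444 rect [ 0.6113 -0.2439] [0.094 0.102] 20.6 knob 
lQ 3562 circ [ 0.4422 -0.1287] d0.1112 z0.0142 rect [ 0.4424 -0.1286] [0.08  0.082] 33.8 knob ((0.44267308712005615, -0.12934386730194092), 0.011543195694684982)
bQ 1480 circ [0.5163 0.4387] d0.1070 z0.0446 rect [0.5158 0.4385] [0.076 0.078] 19.3 knob 
lM 2680 circ [0.4808 0.1161] d0.0894 z0.0143 rect [0.4805 0.116 ] [0.089 0.085] 80.6 knob ((0.48092183470726013, 0.11727555096149445), 0.012022322975099087)
lL 5891 circ [0.6315 0.2375] d0.1081 z0.0144 rect [0.6311 0.237 ] [0.106 0.107] 65.1 knob ((0.6313257217407227, 0.2379404604434967), 0.011193031445145607)
lS 1104 circ [0.3773 0.3039] d0.0683 z0.0142 rect [0.3799 0.3011] [0.067 0.057] 39.4 knob ((0.37776511907577515, 0.30437779426574707), 0.011229436844587326)
```

View pics/w2.png

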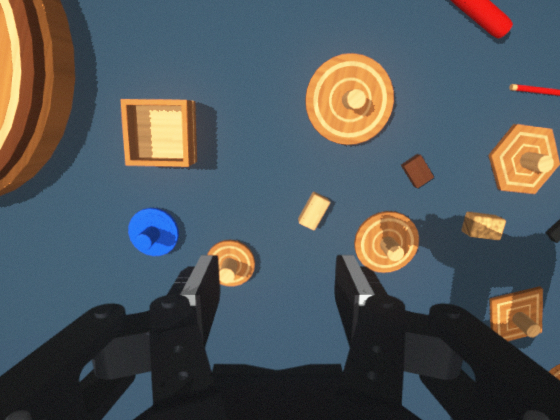

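The second wrist view shows the square box at (157,133), the large lid at (350,99), the medium lid at (387,241), the small brown lid at (231,263), a blue decoy at (153,232) and the hexagon at (525,158). Diameters and heights match the descriptions, so I'll start with the large lid.

Run:
```python
from h import *
go(.6313,.2377,.15);go(.6313,.2377,.095)
```

```text
t 3.0 dist 0.261 shift [0.143  0.1462 0.3845] turn z None tool z [-0. -0. -1.] x [ 0.936  0.352 -0.   ]
t 3.0 dist 0.311 shift [0.143  0.1462 0.4762] turn z None tool z [-0. -0. -1.] x [ 0.936  0.352 -0.   ]
```

Call:
{"method": "apply_moves", "body": {
  "rows": [0.143, 0.146, 0.384, 0, 0, 0, 0.143, 0.146, 0.384, 0, 0, 0, 0.143, 0.146, 0.384, 0, 0, 0, 0.143, 0.146, 0.384, 0, 0, 0, 0.143, 0.146, 0.384, 0, 0, 0, 0.143, 0.146, 0.384, 0, 0, 0, 0.143, 0.146, 0.384, 0, 0, 0, 0.143, 0.146, 0.42, 0, 0, 0, 0.143, 0.146, 0.45, 0, 0, 0, 0.143, 0.146, 0.475, 0, 0, 0, 0.143, 0.146, 0.475, 0, 0, 0, 0.143, 0.146, 0.475, 0, 0, 0]
}}

```text
t: 4.15
tool_pos: [0.6309, 0.2399, 0.096]
tool_rot: [-3.09, -0.566, -0.0]
contact_force: [0.3, -0.9, 0.3]
opening: 0.0512
grip_force: 0.0
```

Call:
{"method": "apply_moves", "body": {
  "rows": [0, 0, 0, 0, 0, 0, 0, 0, 0, 0, 0, 0, 0, 0, 0, 0, 0, 0, 0, 0, 0, 0, 0, 0, 0, 0, 0, 0, 0, 0, 0, 0, 0, 0, 0, 0, 0, 0, 0, 0, 0, 0, 0, 0, 0, 0, 0, 0],
  "grip": 0,
  "grip_force": 40
}}

```text
t: 4.95
tool_pos: [0.6319, 0.24, 0.0972]
tool_rot: [-3.09, -0.565, -0.004]
contact_force: [-0.9, -0.3, 5.5]
opening: 0.0203
grip_force: 39.6
```

Run:
```python
from h import *
o=ctrl.get_obs();print(o["opening"],o["grip_force"],o["tool_pos"])
go(.6313,.2377,.25);go(.6153,-.2422,.25)
```

```text
0.02031178121157461 39.64491426944733 [0.63188317 0.23995045 0.09722384]
t 5.0 dist 0.153 shift [-0.0016  0.0032 -0.2546] turn z None tool z [ 0.002  0.001 -1.   ] x [0.935 0.354 0.002]
t 5.0 dist 0.506 shift [-0.3097  0.7418 -0.2552] turn z None tool z [ 0.002  0.001 -1.   ] x [0.935 0.354 0.002]
```

Call:
{"method": "apply_moves", "body": {
  "rows": [0, 0, -0.06, 0, 0, 0, 0, 0, -0.13, 0, 0, 0, 0, 0, -0.2, 0, 0, 0, -0.03, 0.07, -0.255, 0, 0, 0, -0.309, 0.742, -0.255, 0, 0, 0, -0.309, 0.742, -0.255, 0, 0, 0, -0.309, 0.742, -0.255, 0, 0, 0, -0.309, 0.742, -0.255, 0, 0, 0, -0.309, 0.742, -0.255, 0, 0, 0, -0.309, 0.742, -0.255, 0, 0, 0, -0.309, 0.742, -0.255, 0, 0, 0, -0.309, 0.742, -0.255, 0, 0, 0, -0.309, 0.742, -0.255, 0, 0, 0, -0.309, 0.742, -0.255, 0, 0, 0, -0.309, 0.742, -0.255, 0, 0, 0, -0.309, 0.742, -0.255, 0, 0, 0, -0.309, 0.742, -0.255, 0, 0, 0, -0.309, 0.742, -0.255, 0, 0, 0]
}}

```text
t: 6.75
tool_pos: [0.6154, -0.2409, 0.2486]
tool_rot: [-3.09, -0.568, 0.0]
contact_force: [-0.2, 0.2, -0.7]
opening: 0.0204
grip_force: 39.4
```

Run:
```python
from h import *
o=ctrl.get_obs();im,d=ctrl.get_image("wrist");cv2.imwrite("pics/w3.png",im);np.savez("pics/w3.npz",d=d,p=o["tool_pos"],r=o["tool_rot"])
print(o["opening"],o["grip_force"],o["tool_pos"],o["tool_rot"])
go(.6153,-.2422,.16);go(.6153,-.2422,.136)
```

```text
0.0204139788060706 39.42254841327667 [ 0.61539053 -0.24093842  0.24863272] [-3.08958236e+00 -5.68028171e-01  1.82790684e-04]
t 6.8 dist 0.089 shift [-0.0008  0.0016  0.1479] turn z None tool z [-0.  0. -1.] x [0.935 0.355 0.   ]
t 6.8 dist 0.113 shift [-0.0008  0.0016  0.1879] turn z None tool z [-0.  0. -1.] x [0.935 0.355 0.   ]
```

View pics/w3.png

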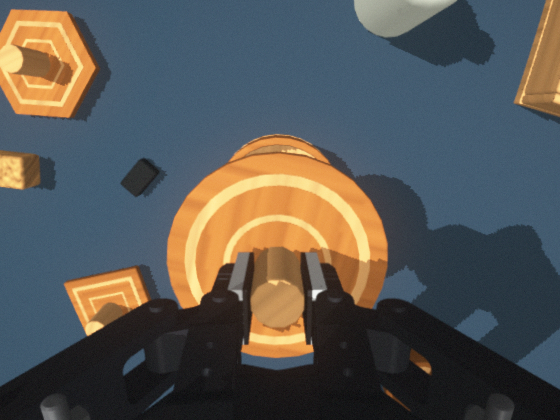

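The third wrist view shows the large lid held level in the jaws, knob at (277,290), above its box whose rim peeks out at (280,145). Lowering and releasing.

Call:
{"method": "apply_moves", "body": {
  "rows": [-0.001, 0.002, 0.07, 0, 0, 0, -0.001, 0.002, 0.14, 0, 0, 0, -0.001, 0.002, 0.155, 0, 0, 0, -0.001, 0.002, 0.17, 0, 0, 0, -0.001, 0.002, 0.18, 0, 0, 0, -0.001, 0.002, 0.186, 0, 0, 0, -0.001, 0.002, 0.186, 0, 0, 0]
}}

```text
t: 7.5
tool_pos: [0.6157, -0.244, 0.1384]
tool_rot: [3.089, 0.565, 0.002]
contact_force: [0.3, 0.2, -1.2]
opening: 0.0207
grip_force: 39.5
```

Call:
{"method": "apply_moves", "body": {
  "rows": [0, 0, 0, 0, 0, 0, 0, 0, 0, 0, 0, 0, 0, 0, 0, 0, 0, 0, 0, 0, 0, 0, 0, 0, 0, 0, -0.02, 0, 0, 0, 0, 0, -0.1, 0, 0, 0, 0, 0, -0.18, 0, 0, 0, 0, 0, -0.25, 0, 0, 0, 0, 0, -0.25, 0, 0, 0],
  "grip": 0.55
}}

```text
t: 8.4
tool_pos: [0.6178, -0.245, 0.2981]
tool_rot: [3.08, 0.564, 0.02]
contact_force: [-0.1, -0.1, 1.2]
opening: 0.0467
grip_force: 0.0
```

Run:
```python
from h import *
o=ctrl.get_obs();im,d=ctrl.get_image("wrist");cv2.imwrite("pics/w4.png",im);np.savez("pics/w4.npz",d=d,p=o["tool_pos"],r=o["tool_rot"])
print(o["opening"],o["grip_force"],o["tool_pos"],o["tool_rot"])
meas("w4",[("lL",.6153,-.2422,.053,.07),("lQ",.4424,-.129,.014,.07)])
go(.4424,-.129,.16);go(.4424,-.129,.095)
```

```text
0.0466827319961834 0.0 [ 0.61784969 -0.24504693  0.29809487] [3.08033481 0.56360622 0.01991294]
lL 9353 circ [ 0.615  -0.2439] d0.1078 z0.0534 rect [ 0.6152 -0.2441] [0.107 0.106] 22.9 knob 
lQ 3027 circ [ 0.4529 -0.1232] d0.0983 z0.0143 rect [ 0.4478 -0.1258] [0.071 0.083] 33.8 knob ((0.4480069875717163, -0.12688925862312317), 0.010987949557602406)
t 8.4 dist 0.248 shift [-0.2052 -0.2847  0.2196] turn z None tool z [ 0.009 -0.005 -1.   ] x [0.935 0.354 0.007]
t 8.4 dist 0.289 shift [-0.206  -0.2856  0.3279] turn z None tool z [ 0.009 -0.005 -1.   ] x [0.935 0.354 0.007]
```

The large lid is seated (plate top at 53.4 mm, 2 mm off axis). The square lid is next.

Run:
```python
from h import *
print(ctrl.get_obs()["tool_pos"])
go(.4424,-.1288,.16);go(.4424,-.1288,.096)
```

```text
[ 0.61678864 -0.24453446  0.29396841]
t 8.4 dist 0.249 shift [-0.2051 -0.285   0.2196] turn z None tool z [ 0.009 -0.005 -1.   ] x [0.935 0.354 0.007]
t 8.4 dist 0.288 shift [-0.2058 -0.2859  0.3263] turn z None tool z [ 0.009 -0.005 -1.   ] x [0.935 0.354 0.007]
```

Call:
{"method": "apply_moves", "body": {
  "rows": [-0.203, -0.28, 0.21, 0, 0, 0, -0.203, -0.28, 0.21, 0, 0, 0, -0.203, -0.28, 0.21, 0, 0, 0, -0.203, -0.28, 0.21, 0, 0, 0, -0.203, -0.28, 0.21, 0, 0, 0, -0.203, -0.28, 0.21, 0, 0, 0, -0.203, -0.28, 0.21, 0, 0, 0]
}}

```text
t: 9.15
tool_pos: [0.4403, -0.1288, 0.1595]
tool_rot: [-3.089, -0.566, 0.003]
contact_force: [0.5, 0.0, -0.1]
opening: 0.0467
grip_force: 0.0
```

Run:
```python
from h import *
print(ctrl.get_obs()["tool_pos"])
go(.4424,-.1288,.0965)
```

```text
[ 0.44031554 -0.12883633  0.15949329]
t 9.2 dist 0.063 shift [0.0035 0.0014 0.105 ] turn z None tool z [-0.002  0.001 -1.   ] x [ 0.935  0.354 -0.002]
```

Call:
{"method": "apply_moves", "body": {
  "rows": [0.003, 0.001, 0.04, 0, 0, 0, 0.003, 0.001, 0.08, 0, 0, 0, 0.003, 0.001, 0.105, 0, 0, 0, 0.003, 0.001, 0.105, 0, 0, 0]
}}

```text
t: 9.55
tool_pos: [0.4441, -0.1301, 0.0974]
tool_rot: [-3.089, -0.564, 0.002]
contact_force: [-1.1, -0.9, -0.3]
opening: 0.0471
grip_force: 0.0
```

Call:
{"method": "apply_moves", "body": {
  "rows": [0, 0, 0, 0, 0, 0, 0, 0, 0, 0, 0, 0, 0, 0, 0, 0, 0, 0, 0, 0, 0, 0, 0, 0, 0, 0, 0, 0, 0, 0, 0, 0, 0, 0, 0, 0, 0, 0, -0.05, 0, 0, 0, 0, 0, -0.12, 0, 0, 0, 0, 0, -0.19, 0, 0, 0, 0, 0, -0.26, 0, 0, 0, 0, 0, -0.26, 0, 0, 0, 0, 0, -0.26, 0, 0, 0],
  "grip": 0
}}

```text
t: 10.75
tool_pos: [0.4437, -0.1296, 0.255]
tool_rot: [3.089, 0.565, 0.002]
contact_force: [0.1, -0.8, -1.2]
opening: 0.0206
grip_force: 39.5
```

Run:
```python
from h import *
o=ctrl.get_obs();print(o["opening"],o["grip_force"],o["tool_pos"],o["dq"].round(2))
go(.5161,.4386,.25,np.radians(19.3-33.8))
```

```text
0.02064904275738081 39.49362337589264 [ 0.44370972 -0.12961143  0.25496357] [-0.    0.03  0.06  0.    0.   -0.  ]
t 10.8 dist 0.573 shift [ 0.4481 -0.843   0.0077] turn z 0.161 tool z [ 0.002 -0.001 -1.   ] x [0.935 0.354 0.001]
```

Call:
{"method": "apply_moves", "body": {
  "rows": [0.448, -0.843, 0.008, 0, 0, 0.161, 0.448, -0.843, 0.008, 0, 0, 0.161, 0.448, -0.843, 0.008, 0, 0, 0.161, 0.448, -0.843, 0.008, 0, 0, 0.161, 0.448, -0.843, 0.008, 0, 0, 0.161, 0.448, -0.843, 0.008, 0, 0, 0.161, 0.448, -0.843, 0.008, 0, 0, 0.161, 0.448, -0.843, 0.008, 0, 0, 0.161, 0.448, -0.843, 0.008, 0, 0, 0.161, 0.448, -0.843, 0.008, 0, 0, 0.161, 0.448, -0.843, 0.008, 0, 0, 0.161, 0.448, -0.843, 0.008, 0, 0, 0.161, 0.448, -0.843, 0.008, 0, 0, 0.161, 0.448, -0.843, 0.008, 0, 0, 0.161, 0.448, -0.843, 0.008, 0, 0, 0.161]
}}

```text
t: 12.25
tool_pos: [0.5154, 0.4373, 0.2473]
tool_rot: [3.135, 0.17, -0.004]
contact_force: [-0.9, -0.1, -1.1]
opening: 0.0206
grip_force: 39.6
```

Run:
```python
from h import *
o=ctrl.get_obs();im,d=ctrl.get_image("wrist");cv2.imwrite("pics/w5.png",im);np.savez("pics/w5.npz",d=d,p=o["tool_pos"],r=o["tool_rot"])
print(o["opening"],o["grip_force"],o["tool_pos"],o["tool_rot"])
zp=o["tool_pos"][2]-.097+.014
meas("w5",[("lQ",.5161,.4386,zp,.07),("bQ",.5161,.4386,.045,.07)])
go(.5161,.4386,.137)
```

```text
0.020634188864675974 39.63663160800934 [0.51539518 0.43725329 0.24731872] [ 3.13493497  0.16953907 -0.00442646]
lQ 14491 circ [0.5169 0.4378] d0.1055 z0.1613 rect [0.5149 0.4371] [0.078 0.077] 19.9 knob 
bQ 1131 circ [0.5415 0.4482] d0.0780 z0.0448 rect [0.5415 0.448 ] [0.023 0.076] 19.9 knob 
t 12.3 dist 0.111 shift [ 0.0013 -0.0026  0.185 ] turn z None tool z [-0.002 -0.002 -1.   ] x [ 0.994  0.107 -0.002]
```

View pics/w5.png

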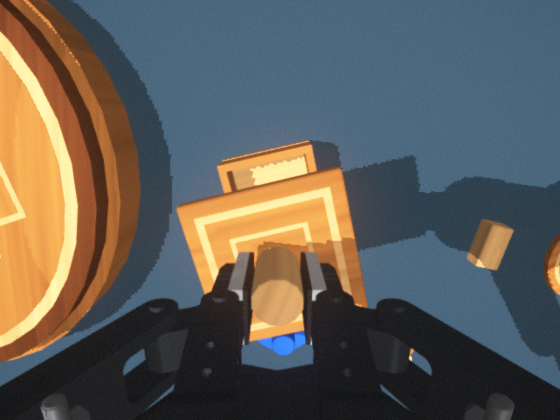

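The picture shows the square lid (centre about (277,260)) parallel to its box (rim visible at (268,168)), both at 19.9°. The blue decoy shows at (283,343), below the lid's height. Lowering.

Call:
{"method": "apply_moves", "body": {
  "rows": [0.001, -0.002, 0.07, 0, 0, 0, 0.001, -0.002, 0.14, 0, 0, 0, 0.001, -0.002, 0.155, 0, 0, 0, 0.001, -0.002, 0.17, 0, 0, 0, 0.001, -0.002, 0.178, 0, 0, 0, 0.001, -0.002, 0.184, 0, 0, 0, 0.001, -0.002, 0.184, 0, 0, 0]
}}

```text
t: 13.0
tool_pos: [0.5171, 0.4402, 0.1404]
tool_rot: [-3.136, -0.171, -0.003]
contact_force: [0.1, -1.2, -0.8]
opening: 0.0204
grip_force: 39.6
```

Call:
{"method": "apply_moves", "body": {
  "rows": [0, 0, 0, 0, 0, 0, 0, 0, 0, 0, 0, 0, 0, 0, 0, 0, 0, 0, 0, 0, 0, 0, 0, 0, 0, 0, -0.02, 0, 0, 0, 0, 0, -0.1, 0, 0, 0, 0, 0, -0.18, 0, 0, 0, 0, 0, -0.2, 0, 0, 0, 0, 0, -0.2, 0, 0, 0, 0, 0, -0.2, 0, 0, 0, 0, 0, -0.2, 0, 0, 0],
  "grip": 0.55
}}

```text
t: 14.1
tool_pos: [0.5155, 0.4392, 0.256]
tool_rot: [3.135, 0.171, -0.006]
contact_force: [-0.0, -0.4, -0.3]
opening: 0.0468
grip_force: 0.0
```

Run:
```python
from h import *
o=ctrl.get_obs();im,d=ctrl.get_image("wrist");cv2.imwrite("pics/w6.png",im);np.savez("pics/w6.npz",d=d,p=o["tool_pos"],r=o["tool_rot"])
print(o["opening"],o["tool_pos"],o["dq"].round(2))
meas("w6",[("lQ",.5161,.4386,.053,.07),("lS",.3775,.304,.014,.05)])
go(.3776,.3040,.16)
```

```text
0.04678519009228742 [0.51548621 0.43923976 0.25597223] [ 0.    0.01  0.   -0.   -0.    0.  ]
lQ 8393 circ [0.5151 0.4404] d0.1111 z0.0533 rect [0.5152 0.4406] [0.08 0.08] 20.0 knob 
lS 79 circ [0.4074 0.2931] d0.0213 z0.0132 rect [0.4063 0.2935] [0.021 0.007] 67.6 knob 
t 14.2 dist 0.216 shift [-0.2522  0.1987  0.1612] turn z None tool z [-0.004 -0.003 -1.   ] x [ 0.994  0.109 -0.004]
```

The square lid is seated (53.3 mm, 20.0°, 2 mm off). The small lid is next.

Call:
{"method": "apply_moves", "body": {
  "rows": [-0.252, 0.199, 0, 0, 0, 0, -0.252, 0.199, 0.1, 0, 0, 0, -0.252, 0.199, 0.16, 0, 0, 0, -0.252, 0.199, 0.16, 0, 0, 0, -0.252, 0.199, 0.16, 0, 0, 0, -0.252, 0.199, 0.16, 0, 0, 0, -0.252, 0.199, 0.16, 0, 0, 0]
}}

```text
t: 14.85
tool_pos: [0.3791, 0.3048, 0.1624]
tool_rot: [3.137, 0.171, -0.001]
contact_force: [0.2, 0.3, -0.6]
opening: 0.0471
grip_force: 0.0
```

Run:
```python
from h import *
go(.3776,.3040,.097)
```

```text
t 14.8 dist 0.065 shift [-0.0025  0.001   0.109 ] turn z None tool z [-0.001 -0.    -1.   ] x [ 0.994  0.108 -0.001]
```

Call:
{"method": "apply_moves", "body": {
  "rows": [-0.002, 0.001, 0.04, 0, 0, 0, -0.002, 0.001, 0.08, 0, 0, 0, -0.002, 0.001, 0.107, 0, 0, 0, -0.002, 0.001, 0.107, 0, 0, 0]
}}

```text
t: 15.25
tool_pos: [0.3782, 0.3044, 0.0976]
tool_rot: [3.136, 0.171, -0.004]
contact_force: [-0.7, -0.2, -0.3]
opening: 0.0471
grip_force: 0.0
```

Call:
{"method": "apply_moves", "body": {
  "rows": [0, 0, 0, 0, 0, 0, 0, 0, 0, 0, 0, 0, 0, 0, 0, 0, 0, 0, 0, 0, 0, 0, 0, 0, 0, 0, 0, 0, 0, 0, 0, 0, 0, 0, 0, 0, 0, 0, -0.05, 0, 0, 0, 0, 0, -0.12, 0, 0, 0, 0, 0, -0.19, 0, 0, 0, 0, 0, -0.26, 0, 0, 0, 0, 0, -0.26, 0, 0, 0, 0, 0, -0.26, 0, 0, 0],
  "grip": 0
}}

```text
t: 16.45
tool_pos: [0.3782, 0.3042, 0.2559]
tool_rot: [-3.136, -0.171, -0.003]
contact_force: [0.2, 0.6, -1.2]
opening: 0.0208
grip_force: 39.2
```

Run:
```python
from h import *
o=ctrl.get_obs();print(o["opening"],o["grip_force"],o["tool_pos"],o["dq"].round(2))
go(.43,-.07,.25);go(.4867,-.4385,.25)
```

```text
0.02079902468222709 39.18481886386871 [0.37816471 0.30415324 0.25585984] [-0.    0.03  0.05 -0.    0.    0.  ]
t 16.4 dist 0.378 shift [0.0181 0.6293 0.0092] turn z None tool z [ 0.002  0.001 -1.   ] x [0.994 0.109 0.002]
t 16.4 dist 0.751 shift [0.0453 1.2501 0.0087] turn z None tool z [ 0.002  0.001 -1.   ] x [0.994 0.109 0.002]
```

Call:
{"method": "apply_moves", "body": {
  "rows": [0.05, 0.63, 0.01, 0, 0, 0, 0.05, 0.63, 0.01, 0, 0, 0, 0.05, 0.63, 0.01, 0, 0, 0, 0.05, 0.63, 0.01, 0, 0, 0, 0.05, 0.63, 0.01, 0, 0, 0, 0.05, 0.63, 0.01, 0, 0, 0, 0.05, 0.63, 0.01, 0, 0, 0, 0.05, 0.63, 0.01, 0, 0, 0, 0.05, 0.63, 0.01, 0, 0, 0]
}}

```text
t: 17.35
tool_pos: [0.448, -0.0712, 0.2461]
tool_rot: [-3.136, -0.163, 0.007]
contact_force: [0.1, 0.7, -0.6]
opening: 0.0206
grip_force: 39.4
```

Call:
{"method": "apply_moves", "body": {
  "rows": [-0.005, 0.62, 0, 0, 0, 0, -0.005, 0.62, 0, 0, 0, 0, -0.005, 0.62, 0, 0, 0, 0, -0.005, 0.62, 0, 0, 0, 0, -0.005, 0.62, 0, 0, 0, 0, -0.005, 0.62, 0, 0, 0, 0, -0.005, 0.62, 0, 0, 0, 0, -0.005, 0.62, 0, 0, 0, 0, -0.005, 0.62, 0, 0, 0, 0, -0.005, 0.62, 0, 0, 0, 0, -0.005, 0.62, 0, 0, 0, 0]
}}

```text
t: 18.45
tool_pos: [0.4864, -0.4366, 0.2475]
tool_rot: [-3.135, -0.173, 0.002]
contact_force: [0.4, 0.1, -0.7]
opening: 0.0208
grip_force: 39.5
```

Run:
```python
from h import *
o=ctrl.get_obs();im,d=ctrl.get_image("wrist");cv2.imwrite("pics/w7.png",im);np.savez("pics/w7.npz",d=d,p=o["tool_pos"],r=o["tool_rot"])
print(o["opening"],o["tool_pos"],o["q"].round(2))
zp=o["tool_pos"][2]-.098+.014
meas("w7",[("lS",.4867,-.4385,zp,.05)])
go(.4867,-.4385,.138)
```

```text
0.020766862739047102 [ 0.48639293 -0.43658525  0.24745598] [-0.85  0.16  1.59  0.    1.39  0.61]
lS 6456 circ [ 0.4842 -0.4366] d0.0669 z0.1609 rect [ 0.4858 -0.4373] [0.065 0.062] 46.0 knob 
t 18.5 dist 0.110 shift [0.0002 0.0034 0.1832] turn z None tool z [-0.001  0.001 -1.   ] x [ 0.994  0.11  -0.001]
```

Call:
{"method": "apply_moves", "body": {
  "rows": [0.002, 0.003, 0.07, 0, 0, 0, 0.002, 0.003, 0.14, 0, 0, 0, 0.002, 0.003, 0.155, 0, 0, 0, 0.002, 0.003, 0.17, 0, 0, 0, 0.002, 0.003, 0.178, 0, 0, 0, 0.002, 0.003, 0.184, 0, 0, 0, 0.002, 0.003, 0.184, 0, 0, 0]
}}

```text
t: 19.2
tool_pos: [0.4884, -0.4409, 0.14]
tool_rot: [3.135, 0.171, 0.003]
contact_force: [-1.0, 0.4, 0.1]
opening: 0.0207
grip_force: 39.5
```

Call:
{"method": "apply_moves", "body": {
  "rows": [0, 0, 0, 0, 0, 0, 0, 0, 0, 0, 0, 0, 0, 0, 0, 0, 0, 0, 0, 0, 0, 0, 0, 0, 0, 0, -0.02, 0, 0, 0, 0, 0, -0.1, 0, 0, 0, 0, 0, -0.18, 0, 0, 0, 0, 0, -0.2, 0, 0, 0, 0, 0, -0.2, 0, 0, 0, 0, 0, -0.2, 0, 0, 0, 0, 0, -0.2, 0, 0, 0],
  "grip": 0.55
}}

```text
t: 20.3
tool_pos: [0.4869, -0.4394, 0.2555]
tool_rot: [-3.133, -0.171, 0.004]
contact_force: [0.2, -0.4, -0.3]
opening: 0.0473
grip_force: 0.0
```

Run:
```python
from h import *
o=ctrl.get_obs();im,d=ctrl.get_image("wrist");cv2.imwrite("pics/w8.png",im);np.savez("pics/w8.npz",d=d,p=o["tool_pos"],r=o["tool_rot"])
print(o["opening"],o["tool_pos"])
meas("w8",[("lS",.4867,-.4385,.053,.05)])
go(.4809,.1163,.25)
```

```text
0.047268024208017435 [ 0.48694278 -0.43938233  0.25546678]
lS 4312 circ [ 0.4848 -0.4412] d0.0681 z0.0533 rect [ 0.4846 -0.4414] [0.067 0.067] 6.3 knob 
t 20.4 dist 0.556 shift [ 0.0907 -0.9218  0.0122] turn z None tool z [-0.003  0.004 -1.   ] x [ 0.994  0.109 -0.003]
```

The small lid is seated (53.3 mm, about 3 mm off). The medium lid is last.

Call:
{"method": "apply_moves", "body": {
  "rows": [0.091, -0.922, 0.01, 0, 0, 0, 0.091, -0.922, 0.01, 0, 0, 0, 0.091, -0.922, 0.01, 0, 0, 0, 0.091, -0.922, 0.01, 0, 0, 0, 0.091, -0.922, 0.01, 0, 0, 0, 0.091, -0.922, 0.01, 0, 0, 0, 0.091, -0.922, 0.01, 0, 0, 0, 0.091, -0.922, 0.01, 0, 0, 0, 0.091, -0.922, 0.01, 0, 0, 0, 0.091, -0.922, 0.01, 0, 0, 0, 0.091, -0.922, 0.01, 0, 0, 0, 0.091, -0.922, 0.15, 0, 0, 0, 0.091, -0.922, 0.15, 0, 0, 0, 0.091, -0.922, 0.15, 0, 0, 0, 0.091, -0.922, 0.15, 0, 0, 0, 0.091, -0.922, 0.15, 0, 0, 0]
}}

```text
t: 21.95
tool_pos: [0.483, 0.1153, 0.1702]
tool_rot: [-3.137, -0.17, -0.004]
contact_force: [-0.1, 0.3, -0.1]
opening: 0.0472
grip_force: 0.0
```

Run:
```python
from h import *
print(ctrl.get_obs()["tool_pos"]);go(.4809,.1165,.097)
```

```text
[0.48303158 0.11528898 0.17019225]
t 21.9 dist 0.073 shift [-0.0037 -0.0024  0.122 ] turn z None tool z [ 0.003  0.    -1.   ] x [0.994 0.108 0.003]
```

Call:
{"method": "apply_moves", "body": {
  "rows": [-0.003, -0.002, 0.05, 0, 0, 0, -0.003, -0.002, 0.095, 0, 0, 0, -0.003, -0.002, 0.12, 0, 0, 0, -0.003, -0.002, 0.12, 0, 0, 0]
}}

```text
t: 22.35
tool_pos: [0.4798, 0.1161, 0.096]
tool_rot: [3.137, 0.169, -0.002]
contact_force: [-0.7, 0.4, 0.6]
opening: 0.0471
grip_force: 0.0
```

Call:
{"method": "apply_moves", "body": {
  "rows": [0, 0, 0, 0, 0, 0, 0, 0, 0, 0, 0, 0, 0, 0, 0, 0, 0, 0, 0, 0, 0, 0, 0, 0, 0, 0, 0, 0, 0, 0, 0, 0, 0, 0, 0, 0, 0, 0, -0.05, 0, 0, 0, 0, 0, -0.12, 0, 0, 0, 0, 0, -0.19, 0, 0, 0, 0, 0, -0.26, 0, 0, 0, 0, 0, -0.26, 0, 0, 0, 0, 0, -0.26, 0, 0, 0],
  "grip": 0
}}

```text
t: 23.55
tool_pos: [0.4805, 0.1167, 0.2542]
tool_rot: [-3.137, -0.171, -0.006]
contact_force: [-0.1, -0.4, -0.9]
opening: 0.0209
grip_force: 39.2
```

Run:
```python
from h import *
o=ctrl.get_obs();print(o["opening"],o["grip_force"],o["tool_pos"])
go(.3565,-.2975,.25)
```

```text
0.020895539358683296 39.20219957828522 [0.48050984 0.11673331 0.25416538]
t 23.6 dist 0.432 shift [-0.2806  0.6638  0.0059] turn z None tool z [ 0.004  0.    -1.   ] x [0.994 0.109 0.004]
```

Call:
{"method": "apply_moves", "body": {
  "rows": [-0.281, 0.664, 0.006, 0, 0, 0, -0.281, 0.664, 0.006, 0, 0, 0, -0.281, 0.664, 0.006, 0, 0, 0, -0.281, 0.664, 0.006, 0, 0, 0, -0.281, 0.664, 0.006, 0, 0, 0, -0.281, 0.664, 0.006, 0, 0, 0, -0.281, 0.664, 0.006, 0, 0, 0, -0.281, 0.664, 0.006, 0, 0, 0, -0.281, 0.664, 0.006, 0, 0, 0, -0.281, 0.664, 0.006, 0, 0, 0, -0.281, 0.664, 0.006, 0, 0, 0, -0.281, 0.664, 0.006, 0, 0, 0]
}}

```text
t: 24.75
tool_pos: [0.3556, -0.2965, 0.2474]
tool_rot: [-3.135, -0.172, 0.002]
contact_force: [0.9, 0.5, -0.9]
opening: 0.0207
grip_force: 39.4
```

Run:
```python
from h import *
o=ctrl.get_obs();im,d=ctrl.get_image("wrist");cv2.imwrite("pics/w9.png",im);np.savez("pics/w9.npz",d=d,p=o["tool_pos"],r=o["tool_rot"])
print(o["opening"],o["tool_pos"])
meas("w9",[("lM",.3565,-.2975,o["tool_pos"][2]-.097+.014,.06)])
go(.3565,-.2975,.136)
```

```text
0.020674018939349472 [ 0.35555082 -0.29650943  0.24738332]
lM 13926 circ [ 0.3544 -0.2964] d0.0866 z0.1627 rect [ 0.3561 -0.2956] [0.082 0.084] 48.5 knob 
t 24.8 dist 0.112 shift [0.0011 0.0022 0.1862] turn z None tool z [-0.001  0.002 -1.   ] x [ 0.994  0.11  -0.001]
```

Call:
{"method": "apply_moves", "body": {
  "rows": [0.002, 0.002, 0.07, 0, 0, 0, 0.002, 0.002, 0.14, 0, 0, 0, 0.002, 0.002, 0.155, 0, 0, 0, 0.002, 0.002, 0.17, 0, 0, 0, 0.002, 0.002, 0.18, 0, 0, 0, 0.002, 0.002, 0.186, 0, 0, 0, 0.002, 0.002, 0.186, 0, 0, 0]
}}

```text
t: 25.5
tool_pos: [0.3575, -0.2994, 0.1382]
tool_rot: [3.135, 0.171, 0.002]
contact_force: [-0.9, 0.8, 0.3]
opening: 0.0207
grip_force: 39.5
```

Call:
{"method": "apply_moves", "body": {
  "rows": [0, 0, 0, 0, 0, 0, 0, 0, 0, 0, 0, 0, 0, 0, 0, 0, 0, 0, 0, 0, 0, 0, 0, 0, 0, 0, -0.02, 0, 0, 0, 0, 0, -0.1, 0, 0, 0, 0, 0, -0.18, 0, 0, 0, 0, 0, -0.25, 0, 0, 0, 0, 0, -0.33, 0, 0, 0, 0.1, 0, -0.4, 0, 0, 0, 0.2, 0, -0.4, 0, 0, 0, 0.2, 0, -0.4, 0, 0, 0, 0.2, 0, -0.4, 0, 0, 0, 0.2, 0, -0.4, 0, 0, 0, 0.2, 0, -0.4, 0, 0, 0],
  "grip": 0.55
}}

```text
t: 27.0
tool_pos: [0.4754, -0.2858, 0.3771]
tool_rot: [-3.137, -0.17, 0.001]
contact_force: [-0.6, 0.1, 0.5]
opening: 0.0466
grip_force: 0.0
```

Run:
```python
from h import *
o=ctrl.get_obs();im,d=ctrl.get_image("wrist");cv2.imwrite("pics/w10.png",im);np.savez("pics/w10.npz",d=d,p=o["tool_pos"],r=o["tool_rot"])
print(o["tool_pos"])
meas("w10",[("lM",.3565,-.2975,.053,.06),("lL",.6153,-.2422,.053,.07),("lS",.4867,-.4385,.053,.05)])
im,d=ctrl.get_image("side");cv2.imwrite("pics/side9.png",im)
```

```text
[ 0.47541292 -0.28577992  0.37706798]
lM 3108 circ [ 0.3565 -0.2987] d0.0885 z0.0533 rect [ 0.3566 -0.2994] [0.088 0.086] 32.3 knob 
lL 7469 circ [ 0.6143 -0.2447] d0.1082 z0.0534 rect [ 0.6084 -0.2452] [0.096 0.107] 5.9 knob 
lS 2067 circ [ 0.4853 -0.4407] d0.0693 z0.0532 rect [ 0.4851 -0.4405] [0.069 0.066] 53.2 knob
```

View pics/side9.png

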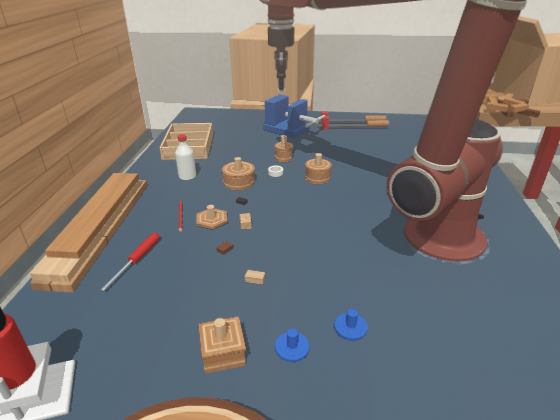

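The side view shows all four boxes closed and level, at (238,172), (284,150), (318,170) and (222,341). The hexagon is untouched at (211,217), and the gripper is clear of everything.

```bash
python3 -c "
from station import ctrl
print(ctrl.finish_job())"
```

```text
the job is handed in; nothing more can be done
None
```

I put all four lids on their boxes and handed the job in at about 27 s. By my last camera measurements each lid sits at seated height within about 3 mm of its box's axis, the square one lined up within 1°, and the six-sided lid was left untouched; no verdict came back.

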